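Hold a belt tensioner at its stop for a belt change

ROBOT

A 6-joint arm with a two-finger parallel gripper is mounted at the origin on the work surface. World frame = base frame: x ahead of the robot, y to its left, z up, the work surface at z = 0. Lengths are in mm, angles in rad, forces in N, time in s.
With the tool pointing down it reaches from about 275 to 1000 mm from the base axis. Payload 8.4 kg.
Tool frame: the origin (TCP) lies on the centre line of the jaws, within the pads' length; the fingertips stand 17 mm ahead of it and the grasp point (between the pads) lies 2 mm behind it; z points along the fingers, y is the line along which they close (so a half turn about z gives the same grasp; the last joint's range is limited). The gripper opens to 85 mm and grips with 20 to 120 N. Pads are 22 mm wide; open, the fingers measure 114 mm over their backs; the gripper's body (76 mm by 85 mm) begins 54 mm behind the grasp point. The pads swing forward as they close: fully open they stand 13 mm farther back than shut.
Start: joints at [-1.325, 0.353, 1.633, -0, 1.155, -0.002], TCP at [153.293, -605.912, 248.281] pointing down, gripper open.
Joint ranges: [-2.63, 2.63], [-0.92, 2.1], [0.06, 2.66], [-1.3, 4.44], [0, 2.69], [-3.02, 3.02]. Speed limits (rad/s): [2.22, 2.22, 2.79, 3.14, 3.14, 3.14].

INTERFACE

Orientations are given as [roll, pitch, yaw] about the fixed x, y, z axes, in that order (R = Rz(yaw) Ry(pitch) Rx(roll)).
In Python, from rig import r, eyes gives the robot as it stands. The module is installed in compiled form; this text tells all that it offers.
- The arm moves only by the shell command python3 -m inch 'ROWS' [FORCE]. ROWS is JSON, a list of rows, each a list of 7 numbers: the shift along the tool's x, y, z in m, then the turn, a rotation vector about the tool's x, y, z in degrees, then the closure, from -1 (fully open) to 1 (shut). In form: [[x, y, z, rx, ry, rz, gripper], ...]. A call has 1 to 8 rows; each row shifts and turns the commanded pose from where the row before left it, along the tool's axes as they then stand; what a row does not reach is not made up. A row lasts 1/10 s, in which the tool goes at most 50 mm and 8.59 degrees, less where a joint would pass 70% of its speed; a pose out of reach is approached as far as the arm can. A call with a gripper value outside its range is refused whole. The fingers move at their own pace and stop on an object; FORCE is the grip in N (left out, the last holds). Time passes only in rows, so rows that do not move let the fingers close. It gives the time, the measured TCP pose, the force, the opening and the grip force at its end, in the units of the state.
- r.sense(): the state, without advancing time (a new reading comes with each control period).
- eyes.grab_frame(name): name is "side" or "top"; returns a dict with "img" (400x640x3 uint8, blue, green, red), "fx", "fy", "cx", "cy" (pixels), "R" (3x3) and "t" (3): a world point X has camera coordinates R X + t. Camera axes: x right, y down, z forward; pixel columns grow to the right and rows downward; lengths in mm; the calibration is good to about 2 mm. A picture is of the moment at which its call begins. There is no depth.
- r.sign_off(): hands the job in; it is judged then, once.
The state is a dict: "clock": time; "qpos": joint angles; "qvel": joint speeds; "joint_efforts": joint torques, N m; "eef_pos": TCP position; "tcp_rot": TCP orientation; "contact_force": force on the tool from outside, world axes, zero at the start; "wrist_torque": the same for the moment, N m; "opening": opening from 0.0 (shut) to 1.0 (fully open); "grasp_force": force on a finger pad.
Only numpy, scipy, OpenCV 4.12 (cv2) and the standard library are available. Lean on these libraries where they do the work, as an engineer would, in place of code of your own. Each camera call takes 0.05 s, during which the arm holds its last target. There are 200 camera calls.

TASK

I am about to put a new belt on this small lab drive. First secure the closed lid of the motor box: turn its turnbutton a quarter turn until it points straight across the lid, fully round. Then take the spring-loaded tensioner arm by its upright pin and swing it forward, away from the robot base, all the way against its stop, and keep it there: your program finishes while the fingers still hold the arm at the stop. Leave the other things on the bench where they are.

Things in the scene. Friction and masses are not known exactly. Their poses are not given: they have to be found in the camera images.
- drive_unit: fixed drive unit: grey painted base plate 200 (its x) x 360 mm (its y), 12 mm thick. On its left (+y) stands the white motor box, 170 x 120 mm, top 80 mm above the bench: grey lid over its rear 130 mm, fixed ledge over its front 40 mm; right of it two fixed pulleys (tops below 78 mm) and the tensioner. Origin on the bench, 10 mm left of the plate's centre; +x away from the robot at yaw 0
- turnbutton_grip (a point): middle of the turnbutton's upright fin, on its vertical turning axis, 99 mm above the bench, at mid-front on the motor box's ledge (65 mm before, 100 mm left of the drive unit's origin). Dark steel fin 40 mm long, 10 mm thick, from 86 to 112 mm above the bench, standing on and in line with a flat blade. The point's x points along the fin to the blade's long end
- turnbutton_tip (a point): long end of the turnbutton's blade, 50 mm from its turning axis; the dark steel blade is 70 x 16 mm, 4 mm thick, from 82 to 86 mm above the bench, and its short end reaches 20 mm past the axis
- turnbutton (a joint): turn of the turnbutton about its vertical axis (rad): 0 = blade along the ledge, long end to the left (drive unit's +y), lid free; it grows as it turns clockwise seen from above; 1.571 = its stop, long end pointing to the drive unit's +x, straight across the lid. It stays where left; friction about 0.05 N m
- motor_lid (a joint): opening of the motor box lid (rad), hinged at its rear edge: 0 = shut; it starts shut and lies by its weight; top 80 mm above the bench
- tensioner: fixed tensioner unit: a steel hanger plate on the base plate right of the motor box, with the upright pivot body (spring drum 36 mm across) and two short stop posts for the arm, tops 77 mm above the bench. Origin on the base plate on the pivot axis, 12 mm above the bench. Its place on the plate and its yaw vary a little
- tensioner_pivot (a point): point on the vertical pivot axis of the tensioner arm, 94 mm above the bench, level with the pin's middle (in the air above the arm). Its own x points along the arm to the pin
- tensioner_pin (a point): middle of the upright steel finger pin at the arm's end, 94 mm above the bench, 90 mm from the pivot axis: round, 14 mm thick, rising from the arm's top at 74 mm to 114 mm above the bench. The point's own x points along the arm away from the pivot
- tensioner_arm: the aluminium tensioner arm: a bar 16 mm wide and 10 mm thick from the pivot to the pin, its top 74 mm above the bench, with a black idler pulley 32 mm across beneath the pin. Origin on the pivot axis, 56 mm above the bench
- tensioner_swing (a joint): swing of the arm about its pivot (rad): 0 = at rest, arm pointing to the tensioner's right (-y); it grows as the arm swings forward, anticlockwise seen from above; 1.05 = against its stop. A spring (0.35 N m per rad, preloaded by 0.25 N m) always drives it back to 0: about 3 N at the pin at rest, 7 N at the stop
- spare_pulley: steel belt pulley 36 mm across, 18 mm thick, lying flat on the right rear of the base plate; origin under its centre; a bystander
- screwdriver: screwdriver 160 mm long with black handle, lying on the bench in front of the drive unit; a bystander
- tube_rack: orange two-deck rack 110 x 210 mm, 64 mm high, with two capped tubes (115 mm high) in it, on the bench left of the drive unit; origin under its centre; a bystander
- tip_box: blue box with clear cover, 85 x 125 x 80 mm, on the bench behind the drive unit; origin under its centre; a bystander
- bottle_a: glass bottle 70 mm across, 130 mm high, blue cap, on the bench behind the drive unit; origin under its centre; a bystander
- beaker: open glass beaker 68 mm across, 85 mm high, on the bench right of the drive unit; origin under its centre; a bystander
- pipette: white hand pipette 210 mm long, 24 mm thick, lying on the bench in front of the motor box; a bystander

How it is judged:
By the outcome, as a careful person would: the job done as asked, in the order asked, and still so for the second after the job is handed in, while the arm keeps its last pose, push and grip.
It also fails if it takes over 48 s, if anything falls off the work surface, if the arm or the gripper's body presses on something with over 40 N, if the wrist force passes 120 N, or if a joint passes its speed limit or range.

## Working session

There is one attempt and no reset: what is moved stays moved. The work goes in short steps, Python scripts to look and compute and a shell command to move; the robot and the scene stay as the last step left them, time stands still between calls to the robot, and variables do not carry over. Pictures are saved under pics/ and viewed, at most 10 in all, crops included, and the job is handed in when it is done.

```bash
mkdir -p pics; python3 - <<'E'
from rig import r,eyes
import cv2
for n in("top","side"):
    f=eyes.grab_frame(n);cv2.imwrite(f"pics/{n}0.png",f["img"]);print(n,f["fx"],f["cx"],f["cy"],f["R"],f["t"])
s=r.sense();print(s)
E
```

```text
top 362.1065177379531 317.02563413241586 197.59689140785042 [[-0.00418134 -0.99997806  0.00513835]
 [-0.9876184   0.00332374 -0.15684023]
 [ 0.15681971 -0.00573054 -0.98761062]] [ 33.16867383 602.82039965 933.25017772]
side 369.02507460826564 322.7649888929018 199.27884884876653 [[ 0.97152056 -0.23642132  0.01589841]
 [-0.11501908 -0.52917758 -0.84067931]
 [ 0.20716759  0.81490861 -0.54129986]] [-555.28470759  166.34710088  745.90547074]
{'clock': 0.1, 'qpos': array([-1.32538639e+00,  3.53581231e-01,  1.63407335e+00,  5.92154702e-06,
        1.15517526e+00, -2.41807710e-03]), 'qvel': array([ 0.00103015,  0.00014686, -0.00187751,  0.00031849,  0.00113918,
        0.0003761 ]), 'joint_efforts': array([-9.56066178e-04, -6.06358194e+01, -3.42823255e+01, -8.22840616e-05,
        4.01677695e-03, -3.20159984e-06]), 'eef_pos': array([ 153.20389482, -605.51301097,  247.62945647]), 'tcp_rot': array([-3.14035549e+00, -8.40604484e-06,  2.47825612e-01]), 'contact_force': array([-0.04872114, -0.2918601 , -0.07103021]), 'wrist_torque': array([-0.01348579, -0.03919766,  0.0304372 ]), 'grasp_force': 0.0, 'opening': 1.00018219982358}
```

View pics/top0.png

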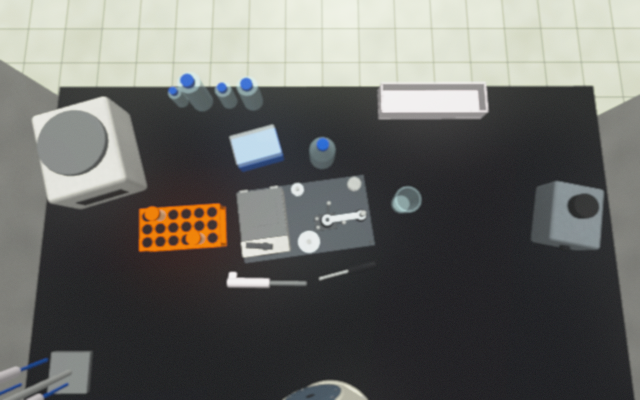

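View pics/side0.png

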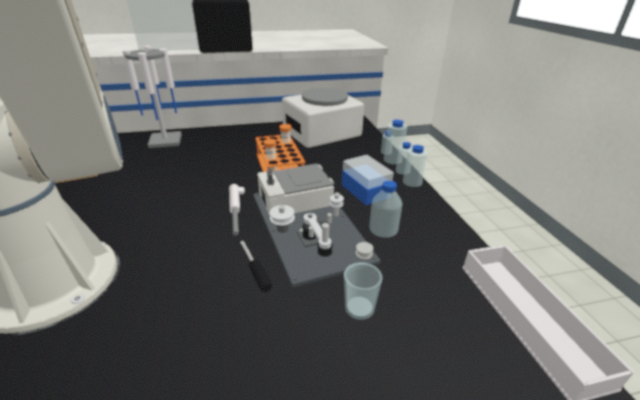

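The top view shows the drive unit at about (237-375, 175-262), with the turnbutton near (262,245) and the arm from (327,219) to (362,215). The side view shows the fin near (270,177) and the pin near (325,235). I'll enlarge both areas.

```bash
python3 - <<'E'
import cv2
a=cv2.imread("pics/top0.png")[165:270,230:386];cv2.imwrite("pics/topc.png",cv2.resize(a,None,fx=5,fy=5,interpolation=cv2.INTER_CUBIC))
a=cv2.imread("pics/side0.png")[155:270,245:385];cv2.imwrite("pics/sidec.png",cv2.resize(a,None,fx=5,fy=5,interpolation=cv2.INTER_CUBIC))
E
```

```text
(no output)
```

View pics/topc.png

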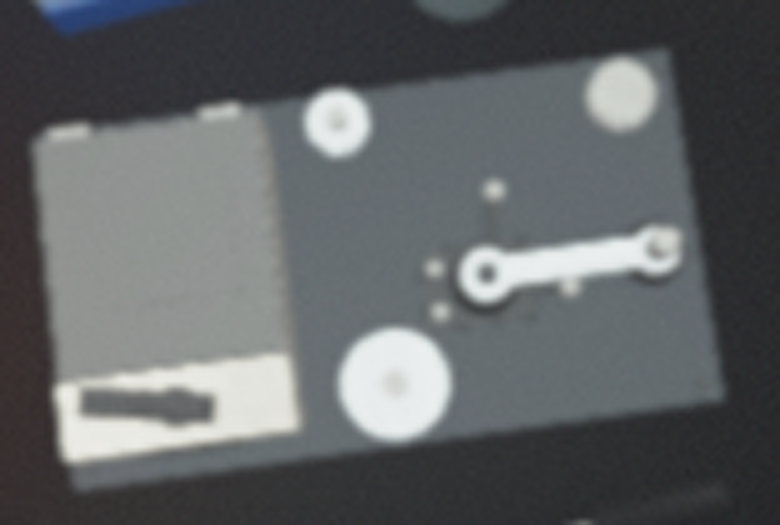

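View pics/sidec.png

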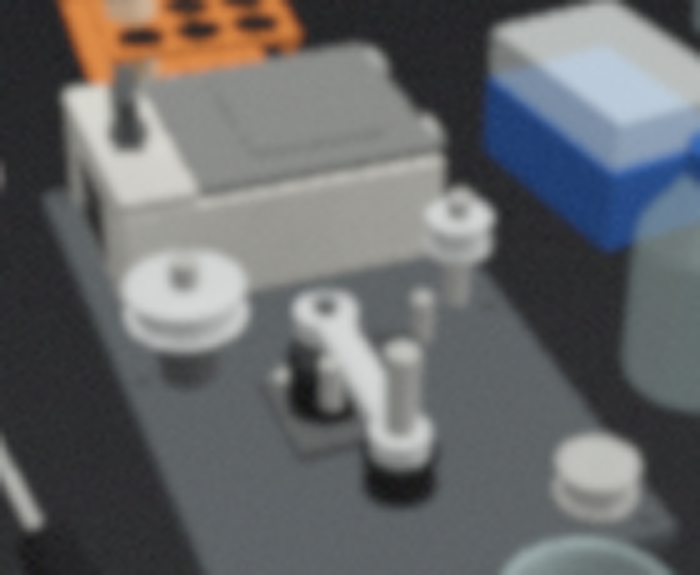

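The top crop shows the blade from (80,402) to (213,408), the hub at (486,273), the pin top at (667,240) and the pin base at (655,252). The side crop shows the pin top at (404,350), pin base at (401,440), hub at (326,306), and fin from top (130,68) to foot (127,140). The button is slightly turned relative to the ledge.

```bash
cat > h.py <<'E'
import numpy as np
from rig import r,eyes
from scipy.optimize import least_squares
def cam(n):
    f=eyes.grab_frame(n);return f
C={n:cam(n) for n in("top","side")}
O={"top":(230,165),"side":(245,155)}
def px(n,c): return (np.array(c)+.5)/5-.5+O[n]
def proj(n,X):
    f=C[n];p=f["R"]@np.array(X)+f["t"];p=p.ravel();return np.array([f["fx"]*p[0]/p[2]+f["cx"],f["fy"]*p[1]/p[2]+f["cy"]])
def tri(ct,cs):
    g=lambda X:np.r_[proj("top",X)-px("top",ct),proj("side",X)-px("side",cs)]
    s=least_squares(g,[550,0,80]);return s.x,np.abs(s.fun).max()
def plane(n,c,z):
    return least_squares(lambda X:proj(n,[*X,z])-px(n,c),[550,0]).x
E
python3 - <<'E'
from h import *
np.set_printoptions(precision=1,suppress=True)
print("pintop",tri((667,240),(404,350)));print("pinbase",tri((655,252),(401,440)));print("hub",tri((486,273),(326,306)))
pts=[("top",(668,48),100,-190,12),("top",(723,400),-100,-190,12),("top",(75,490),-100,170,12),
("top",(68,462),-85,160,80),("top",(299,430),-85,40,80),("top",(265,108),85,40,80),("top",(35,140),85,160,80),
("side",(118,205),-85,40,80),("side",(443,152),85,40,80),("side",(65,92),-85,160,80),("side",(198,195),-45,40,80)]
def W(p,x,y): c,s=np.cos(p[2]),np.sin(p[2]);return [p[0]+c*x-s*y,p[1]+s*x+c*y]
f=lambda p:np.concatenate([proj(n,[*W(p,x,y),z])-px(n,c) for n,c,x,y,z in pts])
s=least_squares(f,[550,0,0]);p=s.x;print("unit",p[:2],"yaw %.3f"%p[2]);print(s.fun.reshape(-1,2))
print("axis",W(p,-65,100))
a,b=plane("top",(80,402),86),plane("top",(213,408),86);print("blade",a,b,np.linalg.norm(a-b),"axis",b+(a-b)*2/7,"ang",np.arctan2(*(a-b)[::-1]))
for z in(86,99,112):print(z,"axis px side",(proj("side",[*W(p,-65,100),z])-O["side"]+.5)*5-.5,(proj("top",[*W(p,-65,100),z])-O["top"]+.5)*5-.5)
E
```

```text
pintop (array([554.3, -83.8, 115.1]), np.float64(0.21451905404774152))
pinbase (array([553.8, -83.5,  69.1]), np.float64(0.3749673022310276))
hub (array([541.7,   5.8,  76.3]), np.float64(0.14973127003275977))
unit [550.3  73. ] yaw 0.131
[[ 0.6  0.4]
 [ 0.8  0.4]
 [ 0.2  0.3]
 [-0.3  0. ]
 [ 0.3  0. ]
 [-0.9 -0.3]
 [-0.4 -0.7]
 [-0.1  0.5]
 [ 0.7 -1.1]
 [-0.6  0.2]
 [ 0.1 -0.5]]
axis [np.float64(472.7189447800932), np.float64(163.63014190987596)]
blade [475.3 213.4] [472.  145.7] 67.785993985279 axis [472.9 165.1] ang 1.522054566381454
86 axis px side [126.4 130.4] [177.8 406.7]
99 axis px side [124.8 107.8] [174.3 406. ]
112 axis px side [123.2  85. ] [170.6 405.4]
```

```bash
cat > plan.py <<'E'
import sys,numpy as np
from rig import r
def plan(x,y,z,yaw,n):
    s=r.sense();p=s["eef_pos"];y0=s["tcp_rot"][2];d=(np.array([x,y,z])-p)/n;dy=(yaw-y0+np.pi)%(2*np.pi)-np.pi
    print("at",p.round(1),"yaw",round(y0,3),"rp",s["tcp_rot"][:2].round(3),"q",s["qpos"].round(2))
    for i in range(n):
        a=y0+dy*i/n;c,sn=np.cos(a),np.sin(a)
        print([*np.round([(c*d[0]+sn*d[1])/1e3,(sn*d[0]-c*d[1])/1e3,-d[2]/1e3],4).tolist(),0,0,round(-np.degrees(dy/n),2)])
if __name__=="__main__":
    *a,n=sys.argv[1:];plan(*map(float,a),int(n))
E
python3 plan.py 473 164.3 200 1.522 24
python3 - <<'E'
from h import *
O["top"]=(0,0)
print(plane("top",(322*5+2,145*5+2),130),plane("top",(193*5,237*5),115))
E
```

```text
at [ 153.2 -605.6  247.8] yaw 0.248 rp [-3.141  0.   ] q [-1.33  0.35  1.63 -0.    1.16 -0.  ]
[0.0208, -0.0278, 0.002, 0, 0, np.float64(-3.04)]
[0.0222, -0.0267, 0.002, 0, 0, np.float64(-3.04)]
[0.0236, -0.0255, 0.002, 0, 0, np.float64(-3.04)]
[0.0249, -0.0242, 0.002, 0, 0, np.float64(-3.04)]
[0.0262, -0.0228, 0.002, 0, 0, np.float64(-3.04)]
[0.0274, -0.0214, 0.002, 0, 0, np.float64(-3.04)]
[0.0285, -0.0199, 0.002, 0, 0, np.float64(-3.04)]
[0.0295, -0.0184, 0.002, 0, 0, np.float64(-3.04)]
[0.0304, -0.0168, 0.002, 0, 0, np.float64(-3.04)]
[0.0313, -0.0152, 0.002, 0, 0, np.float64(-3.04)]
[0.032, -0.0135, 0.002, 0, 0, np.float64(-3.04)]
[0.0327, -0.0118, 0.002, 0, 0, np.float64(-3.04)]
[0.0333, -0.01, 0.002, 0, 0, np.float64(-3.04)]
[0.0337, -0.0082, 0.002, 0, 0, np.float64(-3.04)]
[0.0341, -0.0064, 0.002, 0, 0, np.float64(-3.04)]
[0.0344, -0.0046, 0.002, 0, 0, np.float64(-3.04)]
[0.0346, -0.0028, 0.002, 0, 0, np.float64(-3.04)]
[0.0347, -0.0009, 0.002, 0, 0, np.float64(-3.04)]
[0.0347, 0.0009, 0.002, 0, 0, np.float64(-3.04)]
[0.0346, 0.0028, 0.002, 0, 0, np.float64(-3.04)]
[0.0344, 0.0046, 0.002, 0, 0, np.float64(-3.04)]
[0.0341, 0.0064, 0.002, 0, 0, np.float64(-3.04)]
[0.0338, 0.0082, 0.002, 0, 0, np.float64(-3.04)]
[0.0333, 0.01, 0.002, 0, 0, np.float64(-3.04)]
[724.87107562  18.18936874] [495.59770167 339.38567343]
```

```bash
python3 -m inch '[[0.021,-0.028,0.002,0,0,-3,-1],[0.022,-0.027,0.002,0,0,-3,-1],[0.024,-0.0255,0.002,0,0,-3,-1],[0.025,-0.024,0.002,0,0,-3,-1],[0.026,-0.023,0.002,0,0,-3,-1],[0.027,-0.021,0.002,0,0,-3,-1],[0.0285,-0.02,0.002,0,0,-3,-1],[0.0295,-0.018,0.002,0,0,-3,-1]]'
python3 -m inch '[[0.030,-0.017,0.002,0,0,-3,-1],[0.031,-0.015,0.002,0,0,-3,-1],[0.032,-0.0135,0.002,0,0,-3,-1],[0.033,-0.012,0.002,0,0,-3,-1],[0.033,-0.01,0.002,0,0,-3,-1],[0.034,-0.008,0.002,0,0,-3,-1],[0.034,-0.006,0.002,0,0,-3,-1],[0.0345,-0.005,0.002,0,0,-3,-1]]'
python3 plan.py 473 164.3 190 1.522 8
```

```text
clock: 1.1
eef_pos: [261.0, -348.4, 232.3]
tcp_rot: [3.141, -0.0, 0.669]
contact_force: [0.5, -0.1, 0.2]
opening: 0.997
grasp_force: 0.0
clock: 1.9
eef_pos: [369.6, -92.9, 216.5]
tcp_rot: [3.141, -0.0, 1.088]
contact_force: [0.8, 0.2, -0.3]
opening: 0.999
grasp_force: 0.0
at [369.6 -92.9 216.5] yaw 1.088 rp [ 3.141 -0.   ] q [-0.25 -0.    2.15 -0.    0.99  0.23]
[0.0345, -0.0035, 0.0033, 0, 0, np.float64(-3.11)]
[0.0346, -0.0016, 0.0033, 0, 0, np.float64(-3.11)]
[0.0347, 0.0003, 0.0033, 0, 0, np.float64(-3.11)]
[0.0346, 0.0021, 0.0033, 0, 0, np.float64(-3.11)]
[0.0344, 0.004, 0.0033, 0, 0, np.float64(-3.11)]
[0.0341, 0.0059, 0.0033, 0, 0, np.float64(-3.11)]
[0.0338, 0.0077, 0.0033, 0, 0, np.float64(-3.11)]
[0.0333, 0.0095, 0.0033, 0, 0, np.float64(-3.11)]
```

```bash
python3 -m inch '[[0.0345,-0.0035,0.003,0,0,-3.1,-1],[0.0345,-0.0015,0.003,0,0,-3.1,-1],[0.0345,0,0.003,0,0,-3.1,-1],[0.0345,0.002,0.003,0,0,-3.1,-1],[0.034,0.004,0.003,0,0,-3.1,-1],[0.034,0.006,0.003,0,0,-3.1,-1],[0.034,0.008,0.003,0,0,-3.1,-1],[0.033,0.0095,0.003,0,0,-3.1,-1]]'
python3 -m inch '[[0,0,0,0,0,0,-1],[0,0,0,0,0,0,-1],[0,0,0,0,0,0,-1]]'
python3 plan.py 473 164.3 106 1.522 6
```

```text
clock: 2.7
eef_pos: [473.4, 163.3, 192.2]
tcp_rot: [3.141, -0.0, 1.521]
contact_force: [0.4, -0.4, -0.2]
opening: 1.0
grasp_force: 0.0
clock: 3.0
eef_pos: [472.4, 161.1, 192.2]
tcp_rot: [-3.141, 0.001, 1.518]
contact_force: [0.2, -0.4, -0.1]
opening: 0.996
grasp_force: 0.0
at [472.4 161.1 192.2] yaw 1.518 rp [-3.141e+00  1.000e-03] q [ 0.33  0.22  1.95 -0.    0.96  0.38]
[0.0005, 0.0001, 0.0144, 0, 0, np.float64(-0.04)]
[0.0005, 0.0001, 0.0144, 0, 0, np.float64(-0.04)]
[0.0005, 0.0001, 0.0144, 0, 0, np.float64(-0.04)]
[0.0005, 0.0001, 0.0144, 0, 0, np.float64(-0.04)]
[0.0005, 0.0001, 0.0144, 0, 0, np.float64(-0.04)]
[0.0005, 0.0001, 0.0144, 0, 0, np.float64(-0.04)]
```

```bash
python3 -m inch '[[0.003,0,0.015,0,0,0,-1],[0,0,0.015,0,0,0,-1],[0,0,0.015,0,0,0,-1],[0,0,0.015,0,0,0,-1],[0,0,0.015,0,0,0,-1],[0,0,0.010,0,0,0,-1],[0,0,0,0,0,0,-1],[0,0,0,0,0,0,-1]]'
python3 - <<'E'
from rig import r,eyes
import cv2,numpy as np
a=eyes.grab_frame("side")["img"][110:230,215:375];b=eyes.grab_frame("top")["img"][190:270,215:320]
cv2.imwrite("pics/at.png",np.hstack([cv2.resize(a,(460,345),interpolation=2),cv2.resize(b,(340,345),interpolation=2)]))
E
```

```text
clock: 3.8
eef_pos: [473.2, 164.4, 107.6]
tcp_rot: [-3.142, -0.0, 1.518]
contact_force: [0.3, -0.9, 0.3]
opening: 1.002
grasp_force: 0.0
```

View pics/at.png

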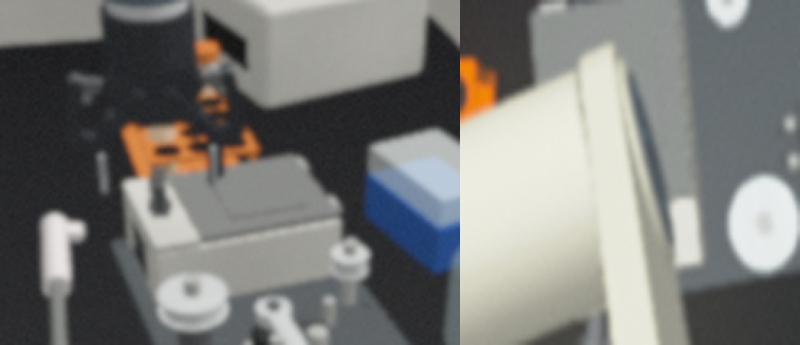

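The side view shows the fingers at (103,170) and (213,160), straddling the fin at (160,190). I'll close gently.

```bash
python3 -m inch '[[0,0,0,0,0,0,1],[0,0,0,0,0,0,1],[0,0,0,0,0,0,1],[0,0,0,0,0,0,1],[0,0,0,0,0,0,1],[0,0,0,0,0,0,1],[0,0,0,0,0,0,1],[0,0,0,0,0,0,1]]' 30; python3 -c "
from rig import r;s=r.sense();print(s['wrist_torque'])"
```

```text
clock: 4.7
eef_pos: [472.2, 164.8, 107.4]
tcp_rot: [-3.14, 0.0, 1.518]
contact_force: [-5.0, 1.0, 6.4]
opening: 0.109
grasp_force: 33.0
[ 0.12395302  0.69744897 -0.09499853]
```

```bash
python3 -m inch '[[0,-0.0005,0,0,0,6,1],[0,0,0,0,0,8,1],[0,0,0,0,0,8,1],[0,0,0,0,0,8,1],[0,0,0,0,0,8,1],[0,0,0,0,0,8,1],[0,0,0,0,0,8,1],[0,0,0,0,0,8,1]]'; python3 -c "
from rig import r;s=r.sense();print(s['wrist_torque'],s['qpos'])"
```

```text
clock: 5.5
eef_pos: [471.3, 165.3, 107.4]
tcp_rot: [-3.14, 0.002, 0.43]
contact_force: [-6.4, 5.0, 8.4]
opening: 0.107
grasp_force: 33.2
[0.87195176 1.15005267 0.0746942 ] [3.33383024e-01 3.52463011e-01 2.01412268e+00 1.97301131e-03
 7.77303040e-01 1.47267914e+00]
```

```bash
python3 -m inch '[[0,0,0,0,0,6,1],[0,0,0,0,0,6,1],[0,0,0,0,0,5,1],[0,0,0,0,0,2,1],[0,0,0,0,0,0,1],[0,0,0,0,0,0,1]]'; python3 -c "
from rig import r;s=r.sense();print(s['wrist_torque'])"
python3 -m inch '[[0,0,0,0,0,2,1],[0,0,0,0,0,1,1],[0,0,0,0,0,0,1],[0,0,0,0,0,0,1]]'; python3 -c "
from rig import r;s=r.sense();print(s['wrist_torque'])"
```

```text
clock: 6.1
eef_pos: [471.2, 165.6, 107.4]
tcp_rot: [-3.141, 0.003, 0.105]
contact_force: [-7.7, 6.9, 7.0]
opening: 0.11
grasp_force: 35.3
[1.07863075 1.26753269 0.58888147]
clock: 6.5
eef_pos: [471.2, 165.6, 107.5]
tcp_rot: [-3.141, 0.003, 0.054]
contact_force: [-8.0, 7.4, 8.5]
opening: 0.112
grasp_force: 52.6
[1.09721559 1.35621382 1.21646893]
```

```bash
python3 -m inch '[[0,0,0,0,0,0,-1],[0,0,0,0,0,0,-1],[0,0,0,0,0,0,-1],[0,0,0,0,0,0,-1],[0,0,0,0,0,0,-1],[0,0,0,0,0,0,-1]]'
python3 -m inch '[[0,0,-0.02,0,0,0,-1],[0,0,-0.025,0,0,0,-1],[0,0,-0.025,0,0,0,-1],[0,0,-0.025,0,0,0,-1]]'
python3 plan.py 554 -83.6 200 1.707 12
```

```text
clock: 7.1
eef_pos: [472.7, 164.7, 107.2]
tcp_rot: [3.142, 0.0, 0.052]
contact_force: [-0.3, -0.6, 0.6]
opening: 1.0
grasp_force: 0.0
clock: 7.5
eef_pos: [472.5, 164.7, 203.2]
tcp_rot: [3.141, 0.0, 0.052]
contact_force: [0.4, 0.5, -0.1]
opening: 0.999
grasp_force: 0.0
at [472.5 164.7 203.2] yaw 0.052 rp [3.141 0.   ] q [ 0.33  0.21  1.94 -0.    0.99  1.85]
[0.0057, 0.021, 0.0003, 0, 0, np.float64(-7.9)]
[0.0028, 0.0216, 0.0003, 0, 0, np.float64(-7.9)]
[-0.0002, 0.0218, 0.0003, 0, 0, np.float64(-7.9)]
[-0.0032, 0.0215, 0.0003, 0, 0, np.float64(-7.9)]
[-0.0062, 0.0209, 0.0003, 0, 0, np.float64(-7.9)]
[-0.009, 0.0198, 0.0003, 0, 0, np.float64(-7.9)]
[-0.0116, 0.0184, 0.0003, 0, 0, np.float64(-7.9)]
[-0.014, 0.0167, 0.0003, 0, 0, np.float64(-7.9)]
[-0.0162, 0.0146, 0.0003, 0, 0, np.float64(-7.9)]
[-0.018, 0.0122, 0.0003, 0, 0, np.float64(-7.9)]
[-0.0195, 0.0096, 0.0003, 0, 0, np.float64(-7.9)]
[-0.0207, 0.0068, 0.0003, 0, 0, np.float64(-7.9)]
```

```bash
python3 -m inch '[[0.0055,0.021,0,0,0,-7.9,-1],[0.003,0.0215,0,0,0,-7.9,-1],[0,0.022,0,0,0,-7.9,-1],[-0.003,0.0215,0,0,0,-7.9,-1],[-0.006,0.021,0,0,0,-7.9,-1],[-0.009,0.02,0,0,0,-7.9,-1],[-0.0115,0.0185,0,0,0,-7.9,-1],[-0.014,0.0165,0,0,0,-7.9,-1]]'
python3 -m inch '[[-0.016,0.0145,0,0,0,-7.9,-1],[-0.018,0.012,0,0,0,-7.9,-1],[-0.0195,0.0095,0,0,0,-7.9,-1],[-0.0205,0.007,0,0,0,-7.9,-1],[0,0,0,0,0,0,-1],[0,0,0,0,0,0,-1]]'
python3 - <<'E'
from rig import r,eyes
import cv2,numpy as np
a=eyes.grab_frame("side")["img"][145:265,235:395];b=eyes.grab_frame("top")["img"][175:265,230:320]
cv2.imwrite("pics/tb.png",np.hstack([cv2.resize(a,(450,338),interpolation=2),cv2.resize(b,(338,338),interpolation=2)]))
E
python3 plan.py 554 -83.6 100 1.707 6
```

```text
clock: 8.3
eef_pos: [528.0, -1.5, 202.3]
tcp_rot: [-3.142, 0.0, 1.161]
contact_force: [0.6, 0.3, 0.8]
opening: 0.999
grasp_force: 0.0
clock: 8.9
eef_pos: [554.6, -82.8, 202.0]
tcp_rot: [-3.141, -0.0, 1.703]
contact_force: [0.3, 0.2, 0.1]
opening: 1.0
grasp_force: 0.0
at [554.4 -82.1 202.1] yaw 1.705 rp [-3.141 -0.   ] q [-0.15  0.3   1.82  0.    1.02 -0.28]
[-0.0002, -0.0001, 0.017, 0, 0, np.float64(-0.02)]
[-0.0002, -0.0001, 0.017, 0, 0, np.float64(-0.02)]
[-0.0002, -0.0001, 0.017, 0, 0, np.float64(-0.02)]
[-0.0002, -0.0001, 0.017, 0, 0, np.float64(-0.02)]
[-0.0002, -0.0001, 0.017, 0, 0, np.float64(-0.02)]
[-0.0002, -0.0001, 0.017, 0, 0, np.float64(-0.02)]
```

View pics/tb.png

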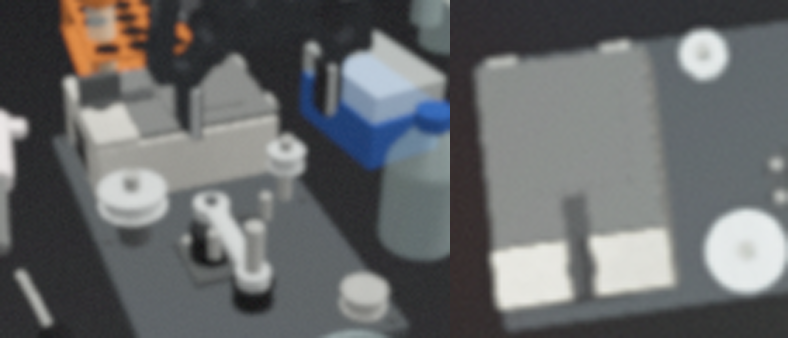

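The top panel shows the blade from (583,300) to (575,195), parallel to the box's left edge, so the turnbutton is fully across the lid. The pin is untouched at (255,250) in the side panel. I'll descend over the pin.

```bash
python3 -m inch '[[0.001,0,0.017,0,0,0,-1],[0,0,0.017,0,0,0,-1],[0,0,0.017,0,0,0,-1],[0,0,0.017,0,0,0,-1],[0,0,0.017,0,0,0,-1],[0,0,0.017,0,0,0,-1],[0,0,0,0,0,0,-1]]'
python3 -m inch '[[0,0,0,0,0,0,1],[0,0,0,0,0,0,1],[0,0,0,0,0,0,1],[0,0,0,0,0,0,1],[0,0,0,0,0,0,1],[0,0,0,0,0,0,1],[0,0,0,0,0,0,1],[0,0,0,0,0,0,1]]' 50; python3 -c "
from rig import r;s=r.sense();print(s['wrist_torque'])"
```

```text
clock: 9.7
eef_pos: [553.0, -80.7, 98.4]
tcp_rot: [-3.138, -0.001, 1.706]
contact_force: [-0.1, 0.2, 0.4]
opening: 0.999
grasp_force: 0.0
clock: 10.5
eef_pos: [554.6, -81.9, 100.8]
tcp_rot: [-3.142, 0.0, 1.707]
contact_force: [-2.3, -0.2, 6.6]
opening: 0.149
grasp_force: 48.6
[-0.03755434  0.41026255 -0.07202942]
```

```bash
python3 -m inch '[[0.0005,0.0093,0,0,0,-6,1],[0.0005,0.0093,0,0,0,-6,1],[0.0005,0.0093,0,0,0,-6,1],[0.0005,0.0093,0,0,0,-6,1]]'; python3 -m inch '[[0.0005,0.0093,0,0,0,-6,1],[0.0005,0.0093,0,0,0,-6,1],[0.0005,0.0093,0,0,0,-6,1],[0.0005,0.0093,0,0,0,-6,1],[0,0,0,0,0,0,1]]';  python3 plan.py 625 -28 100.5 2.757 3
```

```text
clock: 10.9
eef_pos: [589.0, -68.9, 100.8]
tcp_rot: [-3.14, -0.001, 2.129]
contact_force: [-6.3, 2.6, 8.4]
opening: 0.147
grasp_force: 49.1
clock: 11.4
eef_pos: [615.2, -42.9, 100.8]
tcp_rot: [-3.14, -0.002, 2.549]
contact_force: [-8.2, -0.4, 10.7]
opening: 0.147
grasp_force: 49.4
at [615.2 -42.9 100.8] yaw 2.549 rp [-3.14e+00 -2.00e-03] q [-0.07  0.51  1.76  0.    0.87 -1.05]
[0.0001, 0.0059, 0.0001, 0, 0, np.float64(-3.98)]
[-0.0003, 0.0059, 0.0001, 0, 0, np.float64(-3.98)]
[-0.0007, 0.0059, 0.0001, 0, 0, np.float64(-3.98)]
```

```bash
python3 -m inch '[[0.0004,0.0062,0,0,0,-4,1],[0.0003,0.0062,0,0,0,-4,1],[0.0003,0.0046,0,0,0,-3,1],[0,0,0,0,0,0,1],[0,0,0,0,0,0,1]]'
python3 -m inch '[[0.0001,0.002,0,0,0,-1.3,1],[0,0,0,0,0,0,1],[0,0,0,0,0,0,1]]'
python3 -m inch '[[0,0.001,0,0,0,-0.6,1],[0,0,0,0,0,0,1],[0,0,0,0,0,0,1]]'
```

```text
clock: 11.9
eef_pos: [622.8, -28.7, 100.8]
tcp_rot: [-3.14, -0.002, 2.737]
contact_force: [-7.2, -2.0, 8.4]
opening: 0.147
grasp_force: 49.1
clock: 12.2
eef_pos: [623.5, -27.1, 100.8]
tcp_rot: [-3.14, -0.002, 2.759]
contact_force: [-6.7, -2.3, 9.0]
opening: 0.147
grasp_force: 49.2
clock: 12.5
eef_pos: [623.6, -26.8, 100.8]
tcp_rot: [-3.139, -0.002, 2.769]
contact_force: [-7.7, -5.9, 9.3]
opening: 0.141
grasp_force: 49.3
```

```bash
python3 -m inch '[[0,0.001,0,0,0,0,1],[0,0,0,0,0,0,1],[0,0,0,0,0,0,1]]' 60
python3 -m inch '[[0,0.001,0,0,0,0,1],[0,0,0,0,0,0,1],[0,0,0,0,0,0,1]]'
python3 - <<'E'
from rig import r,eyes
import cv2,numpy as np
a=eyes.grab_frame("side")["img"][145:265,235:395];b=eyes.grab_frame("top")["img"][165:265,230:390]
cv2.imwrite("pics/end.png",np.vstack([cv2.resize(a,(400,300),interpolation=2),cv2.resize(b,(400,250),interpolation=2)]))
E
```

```text
clock: 12.8
eef_pos: [623.6, -26.6, 100.8]
tcp_rot: [-3.138, -0.002, 2.77]
contact_force: [-9.0, -10.4, 11.2]
opening: 0.14
grasp_force: 58.5
clock: 13.1
eef_pos: [623.7, -26.4, 100.8]
tcp_rot: [-3.137, -0.003, 2.77]
contact_force: [-10.9, -14.3, 12.0]
opening: 0.141
grasp_force: 58.7
```

View pics/end.png

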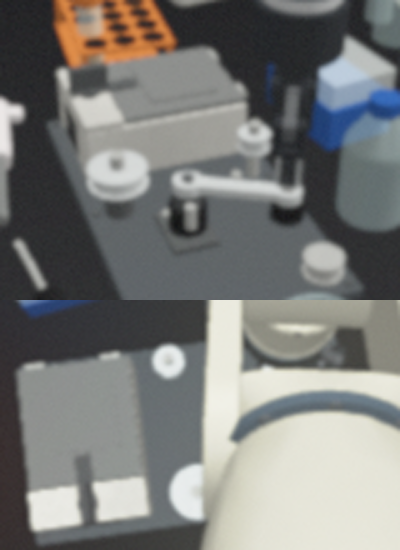

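The side view shows the arm swung round and its pin gripped at about (290,170). The top view shows the blade still across the lid. The force climbs without any further motion, so the arm is on its stop.

```bash
python3 -c "
from rig import r;print(r.sign_off())"
```

```text
the job is handed in; nothing more can be done
None
```

The turnbutton is turned fully across the lid, and the fingers still hold the tensioner arm against its forward stop; the job was handed in at about 13 s.

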